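Square a tube block up in the shaker's pin nest and clamp it

ROBOT

A 7-joint arm with a two-finger parallel gripper is mounted at the origin on the work surface. World frame = base frame: x ahead of the robot, y to its left, z up, the work surface at z = 0. Lengths are in m, angles in rad, forces in N, time in s.
With the tool pointing down it reaches from about 0.425 to 1.025 m from the base axis. Payload 9.4 kg.
Tool frame: the origin (TCP) lies midway between the tips of the shut fingers; the grasp point (between the pads) lies 19 mm behind it; z points along the fingers, y is the line along which they close (so a half turn about z gives the same grasp; the last joint's range is limited). The gripper opens to 85 mm and grips with 20 to 120 N. Pads are 22 mm wide; open, the fingers measure 114 mm over their backs; the gripper's body (76 mm by 85 mm) begins 54 mm behind the grasp point. The pads swing forward as they close: fully open they stand 13 mm farther back than shut.
Start: joints at [1.139, 0.599, -0.003, 1.599, 0.002, 0.943, -0.08], TCP at [0.252, -0.68, 0.231] pointing down, gripper open.
Joint ranges: [-2.57, 2.57], [-0.35, 1.97], [-1.29, 1.29], [0.11, 2.56], [-1.05, 4.19], [0.11, 1.86], [-2.63, 2.63]. Speed limits (rad/s): [2.22, 2.22, 3.01, 3.01, 3.14, 3.14, 3.14].

INTERFACE

Orientations are given as a unit quaternion [x, y, z, w].
In Python, from rig import manip gives the robot as it stands.
- The arm moves only by the shell command python3 -m crank 'ROWS' [OPENING] [FORCE]. ROWS is JSON, a list of rows, each a list of 2 entries, a list of its own where there are three numbers: the shift along the tool's x, y, z normalised to -1 to 1, where 1 is 2.5 cm, then the turn about the tool's z normalised to -1 to 1, where 1 is 4 degrees. A call has 1 to 12 rows; each row shifts and turns the commanded pose from where the row before left it, along the tool's axes as they then stand; what a row does not reach is not made up. A row lasts 1/10 s, in which the tool goes at most 50 mm and 8.59 degrees, less where a joint would pass 70% of its speed; a pose out of reach is approached as far as the arm can. A call with a number of a shift or a turn outside -1 to 1 is refused whole. A call with a gripper value outside its range is refused whole. OPENING is the gripper command: -1 is fully open, 1 is shut, values between are in proportion, set as the call begins (- or left out, the last holds). The fingers move at their own pace and stop on an object; FORCE is the grip in N (left out, the last holds). Time passes only in rows, so rows that do not move let the fingers close. It gives the time, the measured TCP pose, the force, the opening and the grip force at its end, in the units of the state.
- manip.state(): the state, without advancing time (a new reading comes with each control period).
- manip.grab_frame(name): name is "side" or "top" or "wrist"; returns a dict with "color" (400x640x3 uint8, red, green, blue), "camera_matrix" (3x3 intrinsics, pixels), "cam_to_world" (4x4, takes a point from camera to world coordinates). Camera axes: x right, y up, looking along -z (the intrinsics and any distortion apply to the point x, -y, -z); pixel columns grow to the right and rows downward; lengths in m; the calibration is good to about 2 mm. A picture is of the moment at which its call begins. There is no depth.
- manip.hand_in(): hands the job in; it is judged then, once.
The state is a dict: "clock": time; "qpos": joint angles; "dq": joint speeds; "joint_torque": joint torques, N m; "ee_pos": TCP position; "tcp_rot": TCP orientation; "contact_force": force on the tool from outside, world axes, zero at the start; "moment": the same for the moment, N m; "width": finger opening in m; "finger_force": force on a finger pad.
Only numpy, scipy, OpenCV 4.12 (cv2) and the standard library are available. Lean on these libraries where they do the work, as an engineer would, in place of code of your own. Each camera call takes 0.05 s, during which the arm holds its last target. There are 200 camera calls.

TASK

The metal tube block lies askew on the shaker's platform, which has stopped anywhere in its stroke. Without lifting it, turn it in place by pushing gently with a fingertip at its free corner, letting the diagonally opposite corner bear on the locating pins, until it sits square and fully home against all three pins; the clamp stays open meanwhile. Then swing the clamp in until its toe rests against the block, never forcing either, and leave everything else on the bench alone.

Things in the scene. Friction and masses are not known exactly. Their poses are not given: they have to be found in the camera images.
- shaker: White reciprocating shaker, fixed: housing 290 x 250 mm, front panel to its -x (to the robot); origin under its middle. On it a flat grey platform, 230 x 230 mm, face 115 mm above the bench, locked where its stroke stopped: up to 9 mm either way along the shaker's y from the middle (not reported). On the platform three steel pins, 12 mm across, 20 mm tall, and the swing clamp.
- nest_corner (a point): Point at the height of the platform's face (115 mm), shaker axes: where the foot of the block's pinned corner would be, block home, were the platform at mid-stroke. Real pin centres: (-20, -6+s), (-78, -6+s), (6, 14+s) mm from here, s the platform's unreported offset in y (-9 to 9). Two pins bear on the block's short face looking to -y, the third on its long face looking to +x.
- block_centre (a point): Centre of the loose aluminium tube block, 15 mm above the platform. 85.5 (its x) x 128 (its y) x 30 mm tall, 24 wells, some with capped tubes 5 mm proud; 0.36 to 0.54 kg, friction on the platform 0.5 to 0.7. Its axes are parallel to the shaker's when home; at the start it is turned 10 to 22 degrees clockwise from that, seen from above: its free end has swung away from the robot.
- block_pin_corner (a point): The block's upright edge nearest the pins (+42.75, -64 mm from its centre in block axes), 15 mm above the platform. Home, with the block square and against all three pins, is at (0, s) mm from nest_corner; at the start it is 6 to 10 mm short of that in x and within a few mm in y.
- block_push_corner (a point): The free corner, an upright edge diagonally opposite block_pin_corner (-42.75, +64 mm from the centre), 15 mm above the platform. Pushed near here on the free short face (looking to +y), towards the pins and round the arc about the pinned corner, the block turns anticlockwise. It moves at 2 to 8 N; more than 20 N is forcing it.
- clamp (a joint): Swing clamp on the platform, stays where left; rad, growing as it opens anticlockwise from above: 0 when its toe touches a homed block, start 0.9 to 1.3, range -0.08 to 1.5. Upright pivot at (-135, 104+s) mm from nest_corner. Black knob 18 mm across, 32 to 60 mm above the platform, 75.6 mm from the pivot, over the toe, at (-66, 135+s) when closed. Arm and pivot under 25 mm high. Moves at 2 N; over 20 N is forcing it.
- vial: small amber glass vial with white cap, 25 mm across, 45 mm tall, standing on the far left corner of the shaker's platform; a bystander, to be left alone; origin under its middle
- tube_rack: blue wire rack with capped 50 ml tubes, about 95 x 205 x 115 mm; a bystander, to be left alone; origin under its middle
- tip_box: dark pipette tip box with clear lid, 82 x 122 x 70 mm; a bystander, to be left alone; origin under its middle
- spray_a: spray bottle, 72 mm across, 220 mm tall; a bystander, to be left alone; origin under its middle
- spray_b: second spray bottle, 72 mm across, 220 mm tall; a bystander, to be left alone; origin under its middle
- marker: marker pen, 140 mm long, 12 mm thick, lying on the bench; a bystander, to be left alone; origin under its middle
- flask: stoppered conical glass flask, 84 mm across the foot, 128 mm tall; a bystander, to be left alone; origin under its middle
Mind the look-alikes: they are no part of the job. Of the things shaped like the part that bears block_centre, the aluminium one is meant.

How it is judged:
On the way, in this order (a step that is already met when the one before it is completed fails the run):
1. with the clamp still open, the block is turned square and lies against the third pin (angle between the y axis of block_centre and the y axis of shaker, either way round below 0.02 rad and x of block_pin_corner in the frame of nest_corner between -0.0015 and 0.0025 m and value of joint clamp above 0.5 rad), for 0.2 s.
2. the clamp is swung in to the homed block, which is still square (angle between the y axis of block_centre and the y axis of shaker, either way round below 0.02 rad and x of block_pin_corner in the frame of nest_corner between -0.0015 and 0.0025 m and value of joint clamp below 0.03 rad), for 0.2 s.
At the end, for the whole second after the job is handed in: The block rests square with the shaker (within 0.02 rad), its pinned corner within 1.5 mm of the third pin's line (at most 2.5 mm past), and home on the two pins, shown by the clamp: joint between -0.03 and 0.03 rad, which only a block within about 2 mm of those pins allows (all of step 2 and value of joint clamp above -0.03 rad and linear speed of block below 0.01 m/s); the robot touches nothing.
It fails at once if the block is pushed with more than 20 N (contact force between any of the fingers, the arm and block above 20 N).
It fails at once if the clamp is pushed with more than 20 N (contact force between any of the fingers, the arm and clamp above 20 N).
It fails at once if the block is lifted or tipped (height (world z) of block_centre above 0.136 m or angle between block_centre's own z axis and vertical above 0.1 rad).
It fails at once if the block is not turned in place: its pinned corner strays more than 25 mm (distance of block_pin_corner from where it was at the start of the episode above 0.025 m).
It fails at once if a bystander is moved more than 20 mm (distance of any of vial, tube_rack, tip_box, spray_a, spray_b, marker, flask from where it was at the start of the episode above 0.02 m).
It also fails if it takes over 72 s, if anything falls off the work surface, if the arm or the gripper's body presses on something with over 40 N, if the wrist force passes 120 N, or if a joint passes its speed limit or range.

## Working session

There is one attempt and no reset: what is moved stays moved. The work goes in short steps, Python scripts to look and compute and a shell command to move; the robot and the scene stay as the last step left them, time stands still between calls to the robot, and variables do not carry over. Pictures are saved under pics/ and viewed, at most 10 in all, crops included, and the job is handed in when it is done.

```bash
mkdir -p pics
python3 - <<'E'
from rig import manip
import cv2,json
s=manip.state();print({k:s[k] for k in('clock','ee_pos','tcp_rot','width','contact_force')})
for n in('top','side'):
    f=manip.grab_frame(n);cv2.imwrite(f'pics/{n}0.png',f['color'][:,:,::-1]);print(n,f['camera_matrix'],f['cam_to_world'],[k for k in f])
E
```

```text
{'clock': 0.0, 'ee_pos': array([ 0.25167431, -0.67941531,  0.230425  ]), 'tcp_rot': array([ 9.84302710e-01,  1.76486761e-01, -2.06643313e-04, -7.45782561e-04]), 'width': 0.08533860262321849, 'contact_force': array([-1.43587591, -0.29105001,  0.51021358])}
top [[402.00394097   0.         321.19023975]
 [  0.         402.00394097 192.36502191]
 [  0.           0.           1.        ]] [[-0.00469341  0.98650926 -0.1636382   0.30442896]
 [-0.99995308 -0.00324317  0.0091285  -0.02516498]
 [ 0.00847464  0.16367337  0.98647818  1.20821958]
 [ 0.          0.          0.          1.        ]] ['color', 'camera_matrix', 'cam_to_world']
side [[424.87060926   0.         311.63945726]
 [  0.         424.87060926 202.69639648]
 [  0.           0.           1.        ]] [[-0.96350669  0.17809843 -0.19983945  0.24057892]
 [-0.26766318 -0.63163424  0.72759508  0.90233711]
 [ 0.0033581   0.7545324   0.65625421  0.92046235]
 [ 0.          0.          0.          1.        ]] ['color', 'camera_matrix', 'cam_to_world']
```

View pics/top0.png

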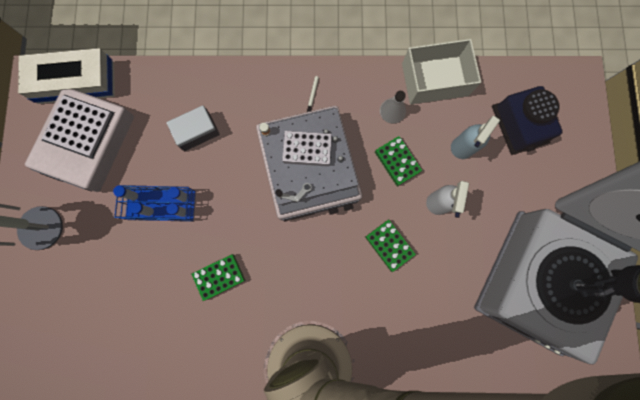

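View pics/side0.png

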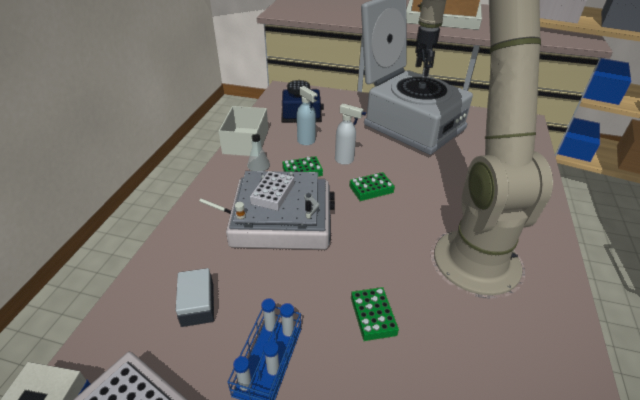

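Top view: the look-alikes are the green racks at (398,160), (390,245) and (218,277). The aluminium block is on the platform at (307,148), the clamp knob is near (279,193), and the vial is at (264,128). I'll check the choice in one close crop.

Run:
```python
import cv2
a=cv2.imread('pics/top0.png')[95:225,245:375]
cv2.imwrite('pics/c1.png',cv2.resize(a,None,fx=4.6,fy=4.6,interpolation=cv2.INTER_CUBIC))
```

```text
(no output)
```

View pics/c1.png

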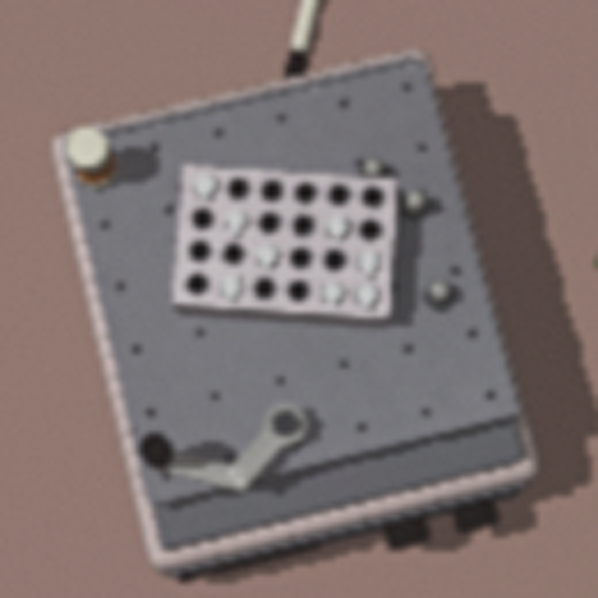

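The crop shows the aluminium block at (285,240) between three pins at (372,166), (415,198) and (440,290). The clamp pivot is at (288,422), the black knob at (155,448) and the vial at (88,150). It's the right part.

```bash
cat > h.py <<'E'
import numpy as np,json
from scipy.optimize import least_squares
def p2w(f,uv,z):
    K,T=np.array(f['camera_matrix']),np.array(f['cam_to_world'])
    d=np.linalg.inv(K)@[uv[0],uv[1],1]; d=T[:3,:3]@(d*[1,-1,-1]); o=T[:3,3]
    return (o+d*(z-o[2])/d[2])
def fit(L,W):
    L,W=np.array(L,float),np.array(W)[:,:2]
    l=L-L.mean(0);w=W-W.mean(0)
    a=np.arctan2((l[:,0]*w[:,1]-l[:,1]*w[:,0]).sum(),(l*w).sum())
    R=np.array([[np.cos(a),-np.sin(a)],[np.sin(a),np.cos(a)]]);t=W.mean(0)-R@L.mean(0)
    return a,R,t,(L@R.T+t-W)*1000
E
python3 - <<'E'
from h import *;from rig import manip
f=manip.grab_frame('top');np.set_printoptions(precision=4,suppress=True)
c=lambda x,y:((x+.5)/4.6-.5+245,(y+.5)/4.6-.5+95)
W=[p2w(f,c(*p),z) for p,z in [((415,199),.135),((440,291),.135),((372,166),.135),((288,422),.137)]]
L=[(-.020,-.006),(-.078,-.006),(.006,.014),(-.135,.104)]
a,R,t,e=fit(L,W);print('shaker',a,np.degrees(a),t,e)
B=[p2w(f,c(*p),.145) for p in [(183,165),(396,180),(387,318),(173,303)]]
LB=[(.04275,.064),(.04275,-.064),(-.04275,-.064),(-.04275,.064)]
b,Rb,tb,eb=fit(LB,B);print('block',np.degrees(b-a),tb,eb)
N=lambda w:R.T@(np.array(w)[:2]-t)*1000
for n,l in zip(('fx','pin','','push'),LB):print(n,Rb@l+tb,N(Rb@l+tb))
k=p2w(f,c(155,447),.175);print('knob',k,N(k)); v=p2w(f,c(88,147),.16);print('vial',v,N(v))
np.savez('fr.npz',a=a,t=t,R=R)
kk=R@[-.066,.135]+t;print('knob closed',kk)
E
```

```text
shaker 0.2513993820407592 14.404123563132487 [ 0.6537 -0.0632] [[ 0.4724 -0.4213]
 [ 1.2873 -0.5015]
 [-0.0341 -0.3401]
 [-1.7256  1.263 ]]
block -18.518872664024414 [0.6065 0.0045] [[ 0.1355 -0.0909]
 [ 0.516  -0.5138]
 [-0.2102 -0.4135]
 [-0.4414  1.0182]]
fx [0.6537 0.0653] [ 32.0182 124.4225]
pin [ 0.6445 -0.0624] [-8.6367  3.0505]
 [ 0.5593 -0.0563] [-89.7095  30.2068]
push [0.5684 0.0714] [-49.0545 151.5788]
knob [0.4777 0.0769 0.175 ] [-135.5449  179.5033]
vial [0.6598 0.1202 0.16  ] [ 51.5815 176.1065]
knob closed [0.5562 0.0511]
```

```bash
cat > w.py <<'E'
from h import *;from rig import manip
from scipy.spatial.transform import Rotation as Ro
d=np.load('fr.npz');s=manip.state();R,t=d['R'],d['t']
x=Ro.from_quat(s['tcp_rot']).as_matrix()[:,0]
F=R.T@s['contact_force'][:2]
print('t %.1f nest mm'%s['clock'],np.round(R.T@(s['ee_pos'][:2]-t)*1000,1),'z %.1f'%(s['ee_pos'][2]*1e3),'yaw %.2f deg'%np.degrees(np.arctan2(x[1],x[0])-d['a']),'F nest',np.round(F,1),round(s['contact_force'][2],1),'w',s['width'])
E
python3 -m crank '[[[0,0,-1],0.74],[[0,0,-1],0.74],[[0,0,-1],0],[[0,0,-1],0],[[0,0,0],0]]' 1 20; python3 w.py
```

```text
clock: 0.65
ee_pos: [0.2523, -0.6811, 0.3351]
tcp_rot: [0.992, 0.125, 0.001, 0.003]
contact_force: [-0.2, -1.5, 0.3]
width: 0.0123
finger_force: 0.0
t 0.7 nest mm [-542.4 -498.7] z 335.1 yaw -0.00 deg F nest [-0.6 -1.4] 0.3 w 0.01233950420425151
```

```bash
python3 -m crank '[[[0.74,-1,0],0],[[0.74,-1,0],0],[[0.74,-1,0],0],[[0.74,-1,0],0],[[0.74,-1,0],0],[[0.74,-1,0],0],[[0.74,-1,0],0],[[0.74,-1,0],0],[[0.74,-1,0],0],[[0.74,-1,0],0],[[0.74,-1,0],0],[[0.74,-1,0],0]]' >/dev/null;  python3 -m crank '[[[0.74,-1,0],0],[[0.74,-1,0],0],[[0.74,-1,0],0],[[0.74,-1,0],0],[[0.74,-1,0],0],[[0.74,-1,0],0],[[0.74,-1,0],0],[[0.74,-1,0],0],[[0.74,-1,0],0],[[0.74,-1,0],0],[[0.74,-1,0],0],[[0.74,-1,0],0]]' >/dev/null; python3 w.py
```

```text
t 3.0 nest mm [-98.4 103.9] z 330.6 yaw 0.00 deg F nest [ 0.7 -0.7] -1.0 w -0.0002840380479169362
```

```bash
python3 -m crank '[[[0.8,-1,0],0],[[0.8,-1,0],0],[[0.8,-1,0],0],[[0,-0.1,0.5],0],[[0,0,0],0],[[0,0,0],0]]' >/dev/null; python3 w.py
python3 - <<'E'
from rig import manip;import cv2
f=manip.grab_frame('wrist');cv2.imwrite('pics/w1.png',f['color'][:,:,::-1])
import pickle;pickle.dump(f,open('w1.pkl','wb'))
E
```

```text
t 3.6 nest mm [-39.6 179.3] z 318.0 yaw -0.04 deg F nest [ 0.1 -0.7] -0.1 w -0.00017026882574251135
```

View pics/w1.png

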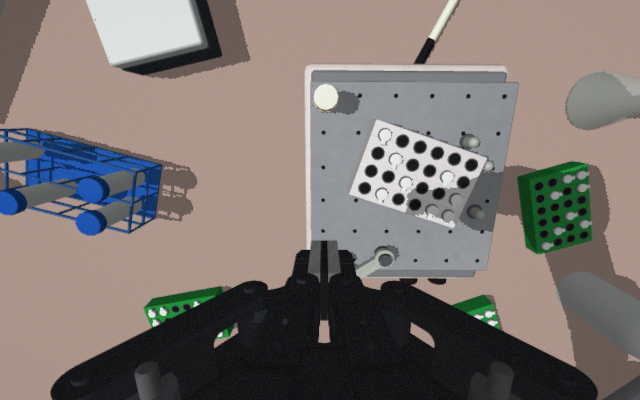

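The wrist view shows pins near (470,141), (488,166) and (478,212). The block corners are at (377,119), (487,156), (453,228) and (349,193), the pivot is at (385,259), and the vial at (326,96) is clear of the push path.

Run:
```python
from h import *;import pickle
f=pickle.load(open('w1.pkl','rb'));np.set_printoptions(precision=4,suppress=True)
W=[p2w(f,p,z) for p,z in [((488,166),.135),((478,212),.135),((470,141),.135),((385,259),.137)]]
L=[(-.020,-.006),(-.078,-.006),(.006,.014),(-.135,.104)]
a,R,t,e=fit(L,W);print('shaker',np.degrees(a),t,e)
B=[p2w(f,p,.145) for p in [(377,119),(487,156),(453,228),(349,193)]]
LB=[(.04275,.064),(.04275,-.064),(-.04275,-.064),(-.04275,.064)]
b,Rb,tb,eb=fit(LB,B);print('block',np.degrees(b-a),eb)
d=np.load('fr.npz')
for l in LB:print(R.T@(Rb@l+tb-t)*1000, 'old fr',d['R'].T@(Rb@l+tb-d['t'])*1000)
```

```text
shaker 15.098197948788416 [ 0.6558 -0.0587] [[ 1.8923  2.4211]
 [-1.3485 -2.665 ]
 [ 1.2977 -1.2619]
 [-1.8415  1.5057]]
block -19.070576513611435 [[ 1.3602  1.3625]
 [-0.3767 -1.2977]
 [ 0.1523 -0.6538]
 [-1.1358  0.589 ]]
[ 30.9714 120.1553] old fr [ 32.734  124.3823]
[-10.8504  -0.8197] old fr [-7.6193  2.9096]
[-91.6579  27.116 ] old fr [-88.7592  29.8643]
[-49.8361 148.0909] old fr [-48.406 151.337]
```

```bash
python3 -m crank '[[[0,0,1],0],[[0,0,1],0],[[0,0,1],0],[[0,0,1],0],[[0,0,1],0],[[0,0,1],0],[[0,0,0.8],0],[[0,0,0.6],0],[[0,0,0.3],0],[[0,0,0],0],[[0,0,0],0]]' >/dev/null; python3 w.py
python3 - <<'E'
from rig import manip;import cv2
f=manip.grab_frame('wrist');cv2.imwrite('pics/w2.png',f['color'][:,:,::-1])
E
```

```text
t 4.8 nest mm [-38.3 179.8] z 127.0 yaw -0.04 deg F nest [-0.9  1.1] -0.5 w -0.0003402577893235884
```

View pics/w2.png

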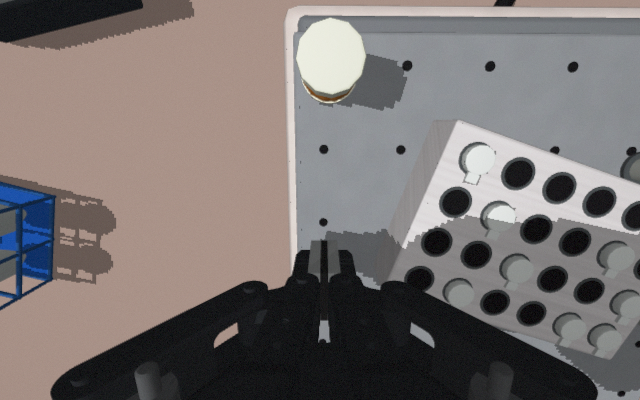

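The fingers are down beside the free corner, with the tip at (324,245) and the block's free corner around (390,280). Nothing else is near, so I'll start pushing.

```bash
python3 -m crank '[[[-0.04,0.1,0.04],0],[[-0.04,0.1,0.04],0],[[0,0.1,0],0],[[0,0.08,0],0],[[0,0.04,0],0]]' >/dev/null; python3 w.py;  python3 -m crank '[[[0,0.06,0],0],[[0,0.06,0],0],[[0,0.06,0],0]]' >/dev/null; python3 w.py; python3 -m crank '[[[-0.04,0.06,0],0],[[-0.04,0.06,0],0]]' >/dev/null; python3 w.py
```

```text
t 5.3 nest mm [-40.6 169.4] z 124.3 yaw -0.01 deg F nest [ 0.3 -0.3] 0.0 w -0.00021647932694856485
t 5.7 nest mm [-40.6 165.2] z 124.2 yaw 0.01 deg F nest [-0.3  0.8] -0.4 w 0.0002781943180282338
t 5.8 nest mm [-42.6 162.8] z 124.2 yaw 0.04 deg F nest [0.2 2.5] -0.5 w -0.00013812471582097063
```

Contact, with 2.5 N along +y.

```bash
python3 -m crank '[[[-0.05,0.06,0],0],[[-0.05,0.06,0],0],[[-0.05,0.06,0],0]]' >/dev/null; python3 w.py;  python3 -m crank '[[[-0.05,0.06,0],0],[[-0.05,0.06,0],0],[[-0.05,0.06,0],0]]' >/dev/null; python3 w.py
```

```text
t 6.2 nest mm [-46.6 157.8] z 124.2 yaw 0.02 deg F nest [0.2 2. ] -0.9 w 0.0002337503179177523
t 6.5 nest mm [-50.5 153.7] z 124.2 yaw 0.03 deg F nest [-1.1  5.3] 1.2 w 2.3659480214697012e-05
```

```bash
python3 -m crank '[[[-0.06,0.05,0],0],[[-0.06,0.05,0],0],[[-0.06,0.05,0],0]]' >/dev/null; python3 w.py;  python3 -m crank '[[[-0.06,0.05,0],0],[[-0.04,0.04,0],0]]' >/dev/null; python3 w.py;python3 - <<'E'
from rig import manip;import cv2,pickle
f=manip.grab_frame('top');cv2.imwrite('pics/t3.png',cv2.resize(f['color'][95:225,245:375,::-1],None,fx=4.6,fy=4.6,interpolation=cv2.INTER_CUBIC))
E
```

```text
t 6.8 nest mm [-55.  151.2] z 124.2 yaw 0.08 deg F nest [-2.  11.5] 0.2 w 0.00016311901529553218
t 7.0 nest mm [-57.9 150.2] z 124.2 yaw 0.13 deg F nest [-2.4 14.2] 0.5 w -1.6760765374207313e-05
```

View pics/t3.png

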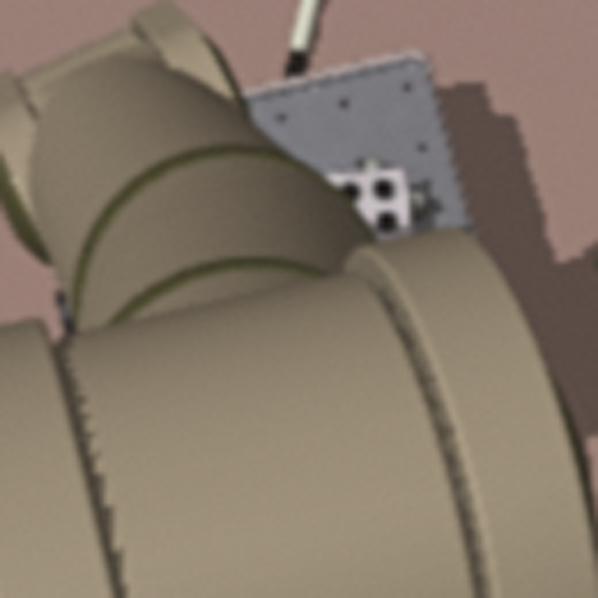

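The arm hides most of the top view, but the block's pinned corner at (405,170) has reached the third pin. Force is 14 N, so I'll back off slightly and check the angle in the wrist view.

```bash
python3 -m crank '[[[0,-0.15,0],0],[[0,-0.05,0],0],[[0,0,0],0]]' >/dev/null; python3 w.py;python3 - <<'E'
from rig import manip;import cv2,pickle
f=manip.grab_frame('wrist');cv2.imwrite('pics/w4.png',f['color'][:,:,::-1]);pickle.dump(f,open('w4.pkl','wb'))
E
```

```text
t 7.3 nest mm [-57.1 151.5] z 124.3 yaw -0.02 deg F nest [ 0.3 -0.2] 0.1 w 0.00039594287053146775
```

View pics/w4.png

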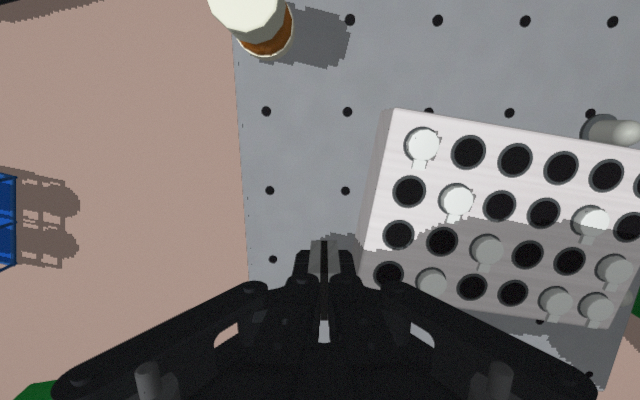

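The block is turned about 9° short of square, with its far free corner at (396,109) and its far long edge running to (640,150).

Run:
```python
from h import *;import pickle
f=pickle.load(open('w4.pkl','rb'));d=np.load('fr.npz');R,t=d['R'],d['t']
P=[R.T@(p2w(f,p,.145)[:2]-t)*1e3 for p in [(396,109),(638,150),(606,175),(468,152)]];print(np.round(P,1))
u=P[1]-P[0];v=P[2]-P[3]
for w in(u,v):print(np.degrees(np.arctan2(w[0],-w[1])))
u/=np.linalg.norm(u);n=np.array([u[1],-u[0]]);n=n if n[0]<0 else -n
print('pin',P[0]+128*u,'push',P[0]+85.5*n,'p2',P[0]+128*u+85.5*n)
```

```text
[[ 16.5 122.2]
 [  0.5  21.8]
 [ -9.9  32.2]
 [ -0.3  91.5]]
-9.080949792688385
-9.187979810171514
pin [-3.6973611  -4.20488496] push [-67.92352443 135.6852503 ] p2 [-88.125733     9.28955904]
```

```bash
python3 -m crank '[[[0,0.06,0],0],[[-0.08,0.035,0],0],[[-0.08,0.035,0],0]]' >/dev/null; python3 w.py;  python3 -m crank '[[[-0.08,0.035,0],0],[[-0.08,0.035,0],0]]' >/dev/null; python3 w.py
```

```text
t 7.7 nest mm [-60.9 148.8] z 124.3 yaw 0.01 deg F nest [1.5 2.3] 0.4 w 8.045786436283392e-05
t 7.8 nest mm [-65.1 147. ] z 124.3 yaw -0.00 deg F nest [2.1 1.3] -0.6 w 0.00012784872316714272
```

```bash
python3 -m crank '[[[-0.07,0.04,0],0],[[-0.07,0.04,0],0]]' >/dev/null; python3 w.py;  python3 -m crank '[[[-0.07,0.04,0],0],[[-0.06,0.04,0],0]]' >/dev/null; python3 w.py; python3 -m crank '[[[-0.04,0.04,0],0],[[0,0.03,0],0]]' >/dev/null; python3 w.py
```

```text
t 8.1 nest mm [-68.7 145.2] z 124.3 yaw 0.00 deg F nest [0.5 1.8] -0.1 w -0.00023997630366241233
t 8.2 nest mm [-72.  143.5] z 124.3 yaw 0.02 deg F nest [1.3 3.8] 1.2 w -0.0001649821095688425
t 8.4 nest mm [-73.4 142.7] z 124.3 yaw 0.05 deg F nest [-1.9  8.4] 2.1 w -0.00026287802276268537
```

```bash
python3 -m crank '[[[0,0.03,0],0]]' >/dev/null; python3 w.py
python3 - <<'E'
from rig import manip;import cv2,pickle
f=manip.grab_frame('wrist');cv2.imwrite('pics/w5.png',f['color'][:,:,::-1]);pickle.dump(f,open('w5.pkl','wb'))
E
```

```text
t 8.6 nest mm [-73.4 142.6] z 124.3 yaw 0.08 deg F nest [-1.5 10.4] 3.4 w 6.929465352028385e-05
```

View pics/w5.png

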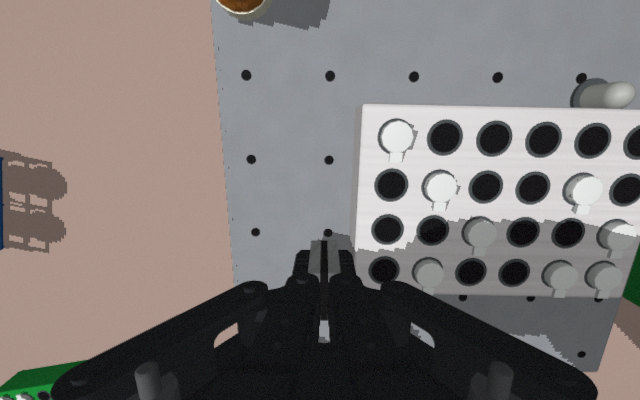

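The block now looks almost square. Its far edge runs from (364,104) to about (640,110), parallel to the hole row (246,75) to (581,78), and pin 3 at (590,95) is close to that edge. I'll measure it properly.

```bash
cat > m.py <<'E'
from h import *;import pickle,cv2,sys
f=pickle.load(open(sys.argv[1],'rb'));d=np.load('fr.npz');R,t=d['R'],d['t']
g=cv2.cvtColor(f['color'],cv2.COLOR_RGB2GRAY).astype(float)
N=lambda p,z:R.T@(p2w(f,p,z)[:2]-t)*1e3
c0,c1,r0,r1=map(int,sys.argv[2:6])   # block far edge window
gy=np.diff(cv2.GaussianBlur(g,(5,5),1),axis=0)
E=np.array([N((u,r0+np.argmax(gy[r0:r1,u])+.5),.145) for u in range(c0,c1,4)])
k=np.polyfit(E[:,1],E[:,0],1);res=E[:,0]-np.polyval(k,E[:,1]);m=abs(res)<1;k=np.polyfit(E[m,1],E[m,0],1)
print('edge: dx/dy %.4f'%k[0],'x at y=20: %.1f'%np.polyval(k,20),m.sum(),len(m),res[m].std())
H=[]
for a in sys.argv[6:]:
    u,v=map(int,a.split(','));w=np.clip(120-g[v-9:v+10,u-9:u+10],0,None);yy,xx=np.mgrid[v-9:v+10,u-9:u+10]
    H.append(N(((w*xx).sum()/w.sum(),(w*yy).sum()/w.sum()),.115))
H=np.array(H);print(np.round(H,1));kh=np.polyfit(H[:,1],H[:,0],1);print('holes dx/dy %.4f'%kh[0],'rel %.4f'%(k[0]-kh[0]))
E
python3 m.py w5.pkl 370 560 95 125 246,75 330,76 414,76 497,77
```

```text
edge: dx/dy 0.0199 x at y=20: 0.2 26 48 0.5779108725130334
[[ 16.8 179.3]
 [ 16.5 139.2]
 [ 16.2  99.1]
 [ 16.   59.1]]
holes dx/dy 0.0070 rel 0.0129
```

```bash
python3 m.py w5.pkl 372 560 99 113 246,75 330,76 414,76 497,77|grep -v '\['
python3 - <<'E'
import pickle,cv2
g=cv2.cvtColor(pickle.load(open('w5.pkl','rb'))['color'],cv2.COLOR_RGB2GRAY)
for u in (380,420,460,500,540,560,600,630):print(u,g[98:118,u])
E
```

```text
edge: dx/dy 0.0197 x at y=20: 0.2 47 47 0.10558002322202559
holes dx/dy 0.0070 rel 0.0127
380 [146 148 147 147 142 147 190 206 214 223 224 226 224 225 224 223 224 222
 223 223]
420 [149 150 147 150 148 144 147 195 205 214 223 222 224 224 224 223 222 223
 220 221]
460 [147 148 146 147 145 149 145 154 198 206 215 221 222 223 221 221 220 222
 220 220]
500 [146 145 145 146 145 146 145 142 157 198 205 213 220 219 218 219 220 217
 218 217]
540 [145 143 141 143 144 143 144 139 143 160 200 204 212 216 214 215 214 218
 214 216]
560 [143 143 144 143 140 141 143 145 142 148 191 202 211 217 216 212 213 214
 214 215]
600 [109 108 108 107 105 104 103  99  97 101 139 195 201 211 211 211 209 210
 211 212]
630 [158 152 145 135 125 126 133 140 136 136 142 161 197 204 210 214 208 208
 206 208]
```

```bash
python3 -m crank '[[[-0.05,0,0],0],[[-0.05,0.01,0],0]]' >/dev/null; python3 w.py; python3 -m crank '[[[-0.05,0.02,0],0]]' >/dev/null; python3 w.py; python3 -m crank '[[[-0.04,0.02,0],0],[[0,0,0],0]]' >/dev/null; python3 w.py
python3 - <<'E'
from rig import manip;import cv2,pickle
f=manip.grab_frame('wrist');pickle.dump(f,open('w6.pkl','wb'));cv2.imwrite('pics/w6.png',f['color'][:,:,::-1])
E
python3 m.py w6.pkl 385 560 88 105 246,69 334,69 418,69 500,69
```

```text
t 8.8 nest mm [-75.4 142. ] z 124.3 yaw 0.09 deg F nest [2.  8.5] 0.6 w -0.00012414662792539972
t 8.9 nest mm [-76.3 141.9] z 124.3 yaw 0.10 deg F nest [ 1.7 10.2] 0.4 w 0.00013610104337458028
t 9.1 nest mm [-77.4 141.9] z 124.3 yaw 0.14 deg F nest [ 1.  10.7] 1.6 w 0.0001277549425615292
edge: dx/dy -0.0103 x at y=20: -0.5 44 44 0.0936207002783157
[[ 16.8 179.2]
 [ 16.5 139.1]
 [ 16.3  99.1]
 [ 16.   59.1]]
holes dx/dy 0.0066 rel -0.0169
```

The measurement says it went slightly past square, because I was pressing outboard of pin 2. I'll back off and press between the two pins to seat the short face.

```bash
python3 -m crank '[[[0,-0.15,0],0],[[0,-0.15,0],0],[[0.5,0,0],0],[[0.6,0,0],0],[[0,0,0],0],[[0,0.15,0],0],[[0,0.06,0],0]]' >/dev/null; python3 w.py; python3 -m crank '[[[0,0.04,0],0],[[0,0.04,0],0]]' >/dev/null; python3 w.py
```

```text
t 9.8 nest mm [-50.4 142.3] z 124.1 yaw 0.02 deg F nest [0.7 7.5] -0.9 w -8.936878923888779e-06
t 10.1 nest mm [-50.1 142.1] z 124.3 yaw 0.11 deg F nest [ 1.1 11.7] -0.4 w 0.00014576576419428466
```

```bash
python3 -m crank '[[[0,-0.15,0],0],[[0,-0.3,0],0],[[-1,-0.3,0],0],[[-0.2,0,0],0],[[0,0,0],0],[[0,0,0],0]]' >/dev/null; python3 w.py;  python3 - <<'E'
from rig import manip;import cv2,pickle
f=manip.grab_frame('wrist');pickle.dump(f,open('w7.pkl','wb'));cv2.imwrite('pics/w7.png',f['color'][:,:,::-1])
E
```

```text
t 10.7 nest mm [-79.5 158.2] z 124.5 yaw -0.02 deg F nest [0.1 0.6] 0.4 w 9.572749686568572e-05
```

View pics/w7.png

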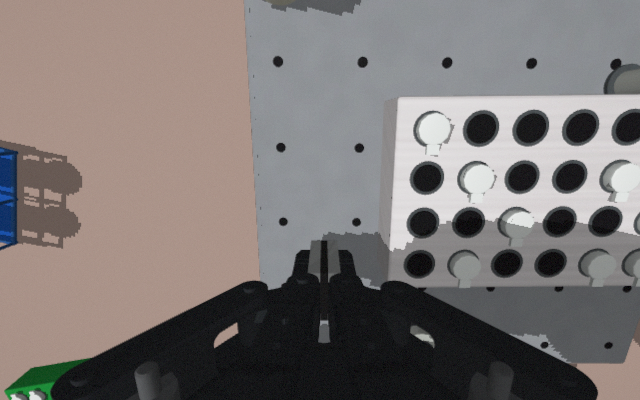

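```bash
python3 m.py w7.pkl 410 600 90 106 278,62 362,62 446,63 531,63
```

```text
edge: dx/dy -0.0098 x at y=20: -0.3 48 48 0.10741180711570829
[[ 16.8 179.3]
 [ 16.5 139.2]
 [ 16.3  99.1]
 [ 16.   59.1]]
holes dx/dy 0.0070 rel -0.0168
```

The reading is unchanged at about -0.017 rad, so pressing mid-face had too little lever. I'll press over pin 1 instead.

```bash
python3 -m crank '[[[1,0,0],0],[[1,0,0],0],[[0.4,0.2,0],0],[[0,0.2,0],0],[[0,0.08,0],0],[[0,0.04,0],0]]' >/dev/null; python3 w.py; python3 -m crank '[[[0,0.04,0],0]]' >/dev/null; python3 w.py;python3 -m crank '[[[0,0.03,0],0]]' >/dev/null; python3 w.py
```

```text
t 11.3 nest mm [-21.4 144.7] z 124.1 yaw -0.05 deg F nest [ 0.4 -0.3] -0.5 w 0.00036317314813221255
t 11.4 nest mm [-21.  144.3] z 124.3 yaw -0.01 deg F nest [-0.1  0.2] 0.4 w 0.00023684972155902398
t 11.5 nest mm [-20.6 143.7] z 124.4 yaw 0.01 deg F nest [0.3 0.3] -0.7 w 0.0001973178106275637
```

```bash
python3 -m crank '[[[0,0.04,0],0],[[0,0,0],0]]' >/dev/null; python3 w.py; python3 -m crank '[[[0,0.03,0],0],[[0,0,0],0]]' >/dev/null; python3 w.py;python3 -m crank '[[[0,0.03,0],0],[[0,0,0],0]]' >/dev/null; python3 w.py
```

```text
t 11.7 nest mm [-20.3 142.8] z 124.3 yaw 0.01 deg F nest [ 0.3 -0.6] 0.3 w 0.00013151932455133185
t 11.9 nest mm [-20.2 142.7] z 124.3 yaw 0.04 deg F nest [-1.4  2.4] 0.9 w 0.0002894455633265817
t 12.1 nest mm [-19.7 142.3] z 124.3 yaw 0.06 deg F nest [1.  5.3] 0.3 w -1.943804701905257e-06
```

```bash
python3 -m crank '[[[0,0.03,0],0],[[0,0,0],0]]' >/dev/null; python3 w.py; python3 -m crank '[[[0,0.02,0],0],[[0,0,0],0]]' >/dev/null; python3 w.py; python3 -m crank '[[[0,-0.2,0],0],[[0,-0.4,0],0],[[-1,0,0],0],[[-1,0,0],0],[[-0.4,0,0],0],[[0,0,0],0]]' >/dev/null; python3 w.py;  python3 - <<'E'
from rig import manip;import cv2,pickle
f=manip.grab_frame('wrist');pickle.dump(f,open('w8.pkl','wb'))
E
python3 m.py w8.pkl 410 600 90 106 278,62 362,62 446,63 531,63
```

```text
t 12.3 nest mm [-19.1 142. ] z 124.4 yaw 0.08 deg F nest [2.4 6.2] -0.4 w 0.0002717316189158476
t 12.5 nest mm [-18.8 141.8] z 124.5 yaw 0.09 deg F nest [3.1 7.7] -1.8 w 0.00014399212045056216
t 13.1 nest mm [-81.1 154.9] z 124.4 yaw 0.00 deg F nest [ 0.3 -1.3] 1.4 w -5.023966160749665e-05
edge: dx/dy -0.0002 x at y=20: -0.7 37 48 0.4663372775581001
[[ 16.8 178.7]
 [ 16.7 138.9]
 [ 16.4  99. ]
 [ 16.2  58.9]]
holes dx/dy 0.0055 rel -0.0057
```

```bash
python3 m.py w8.pkl 420 590 98 112 279,70 362,70 446,70 531,70|grep -v '\[';python3 -m crank '[[[0,0,-1],0],[[0,0,-1],0],[[0,0,-0.6],0],[[0,1,0],0],[[-0.2,1,0],0],[[-0.4,1,0],0],[[-0.4,1,0],0],[[-0.4,0.8,0],0],[[0,0,0],0]]' >/dev/null; python3 w.py;python3 -m crank '[[[0,0,1],0],[[0,0,1],0],[[0,0,0.6],0],[[0,0,0],0],[[0,0,0],0]]' >/dev/null; python3 w.py
```

```text
edge: dx/dy -0.0231 x at y=20: -4.0 17 43 0.38082618944325836
holes dx/dy 0.0024 rel -0.0256
t 14.1 nest mm [-115.4   31.5] z 189.3 yaw -0.27 deg F nest [-0.2  1.1] 0.3 w -3.50422936355464e-05
t 14.6 nest mm [-114.    35.5] z 124.4 yaw 0.05 deg F nest [ 0.1 -0.1] -0.0 w -0.00015792282046371803
```

```bash
python3 m.py w8.pkl 420 560 88 112 279,65 362,65 446,65 531,65;python3 -m crank '[[[0.25,0,0],0],[[0.25,0,0],0],[[0.06,0,0],0],[[0,0,0],0]]' >/dev/null; python3 w.py;python3 -m crank '[[[0.04,0,0],0],[[0.04,0,0],0],[[0,0,0],0]]' >/dev/null; python3 w.py;python3 -m crank '[[[0.04,0,0],0],[[0.03,0,0],0],[[0,0,0],0]]' >/dev/null; python3 w.py
```

```text
edge: dx/dy -0.0002 x at y=20: 0.1 15 35 0.5732831601620605
[[ 16.3 178.5]
 [ 16.1 138.9]
 [ 16.   99. ]
 [ 15.9  58.9]]
holes dx/dy 0.0029 rel -0.0031
t 14.9 nest mm [-100.4   35. ] z 124.7 yaw 0.01 deg F nest [-0.4 -0.2] -0.7 w -0.0002431812276882124
t 15.2 nest mm [-99.1  34.9] z 124.3 yaw -0.00 deg F nest [-0.5 -0.2] 0.3 w 0.0002848233431567195
t 15.6 nest mm [-97.2  35. ] z 124.2 yaw 0.00 deg F nest [-0.3  0.1] -0.1 w 0.00012718455414264705
```

```bash
for i in 1 2; do :; done; python3 -m crank '[[[0.03,0,0],0],[[0,0,0],0]]' >/dev/null; python3 w.py;python3 -m crank '[[[0.03,0,0],0],[[0,0,0],0]]' >/dev/null; python3 w.py;python3 -m crank '[[[0.03,0,0],0],[[0,0,0],0]]' >/dev/null; python3 w.py
```

```text
t 15.8 nest mm [-96.5  35. ] z 124.3 yaw 0.01 deg F nest [0.2 0. ] -0.4 w -3.690232436784544e-05
t 15.9 nest mm [-96.  35.] z 124.2 yaw 0.01 deg F nest [-1.1  0.6] 0.6 w 0.00016792546170569394
t 16.1 nest mm [-96.  35.] z 124.2 yaw -0.01 deg F nest [-4.6 -0.1] 2.8 w 0.00011851728237832233
```

```bash
python3 -m crank '[[[0.03,0,0],0],[[0,0,0],0]]' >/dev/null; python3 w.py;python3 -m crank '[[[0.02,0,0],0],[[0,0,0],0]]' >/dev/null; python3 w.py
```

```text
t 16.4 nest mm [-96.  35.] z 124.1 yaw -0.02 deg F nest [-6.3  1.6] 5.4 w -0.00012181336542509456
t 16.6 nest mm [-96.  35.] z 124.1 yaw -0.02 deg F nest [-7.3  0.2] 6.4 w -5.8878925516660484e-05
```

The block doesn't move at 7 N, so it bears on the third pin. I'll lift clear and check squareness on the way to the clamp.

```bash
python3 -m crank '[[[-0.3,0,0],0],[[-0.4,0,0],0],[[0,0,-1],0],[[0,0,-1],0],[[0,0,-1],0],[[0,0,-0.6],0],[[0,-1,0],0],[[0,-1,0],0],[[0,-1,0],0],[[0,-0.8,0],0],[[0,0,0],0],[[0,0,0],0]]' >/dev/null; python3 w.py;  python3 - <<'E'
from rig import manip;import cv2,pickle
print(manip.state()['qpos'])
f=manip.grab_frame('wrist');pickle.dump(f,open('w9.pkl','wb'));cv2.imwrite('pics/w9.png',f['color'][:,:,::-1])
E
```

```text
t 17.8 nest mm [-111.5  129.9] z 214.3 yaw 0.05 deg F nest [ 0.2 -0.5] -0.6 w 0.00027661087551106214
[ 0.04002732  0.38517308 -0.29174092  2.08184695  0.16988299  0.69601309
 -1.68073097]
```

View pics/w9.png

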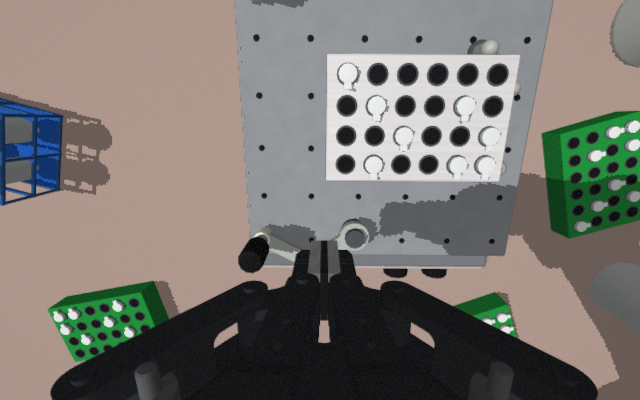

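The block looks square: its far edge runs (328,54) to (518,55) along the hole row (256,38) to (474,39). The clamp knob is at (252,255) and the pivot at (355,236). Next I'll measure numerically and turn the tool so a finger back faces the knob.

```bash
python3 m.py w9.pkl 345 462 47 62 256,38 310,38 365,38 419,39; python3 -m crank '[[[0,0,0],-1],[[0,0,0],-1],[[0,0,0],-1],[[0,0,0],-1],[[0,0,0],-1],[[0,0,0],-1],[[0,0,0],-1],[[0,0,0],-1],[[0,0,0],-1],[[0,0,0],-1],[[0,0,0],-1],[[0,0,0],-1]]' >/dev/null; python3 -m crank '[[[0,0,0],-1],[[0,0,0],-1],[[0,0,0],-1],[[0,0,0],-1],[[0,0,0],-1],[[0,0,0],-1],[[0,0,0],-1],[[0,0,0],-1],[[0,0,0],-1],[[0,0,0],-1],[[0,0,0],-0.5],[[0,0,0],0]]' >/dev/null; python3 w.py; python3 -m crank '[[[0,-1,0],0],[[0.5,-1,0],0],[[1,-0.4,0],0],[[0.45,0,0],0],[[0,0,0],0]]' >/dev/null; python3 w.py; python3 -c "
from rig import manip;print(manip.state()['qpos'])"
```

```text
edge: dx/dy 0.0102 x at y=20: -0.7 30 30 0.14836538303435326
[[ 16.9 179.2]
 [ 16.6 139.3]
 [ 16.3  99.2]
 [ 16.1  59.2]]
holes dx/dy 0.0070 rel 0.0032
t 20.2 nest mm [-111.5  129. ] z 214.1 yaw 89.92 deg F nest [0.2 0.3] -0.5 w 2.044062222851772e-05
t 20.7 nest mm [-170.7  179.8] z 214.7 yaw 90.08 deg F nest [ 0.6 -0.6] 0.4 w 4.843367927201946e-05
[ 0.29851629  0.37715308 -0.75217636  2.19587944  0.4000064   0.70305314
 -0.47635379]
```

```bash
python3 -m crank '[[[0,0,1],0],[[0,0,1],0],[[0,0,0.46],0],[[0,0,0],0],[[0,0.2,0],0],[[0,0.12,0],0],[[0,0,0],0]]' >/dev/null; python3 w.py; python3 -m crank '[[[0,0.06,0],0],[[0,0.06,0],0],[[0,0,0],0]]' >/dev/null; python3 w.py;python3 -m crank '[[[0,0.06,0],0],[[0,0.06,0],0],[[0,0,0],0]]' >/dev/null; python3 w.py
```

```text
t 21.4 nest mm [-162.1  178.7] z 153.5 yaw 89.98 deg F nest [-0.5  0.4] 0.3 w 6.800985649825262e-05
t 21.7 nest mm [-160.1  178.7] z 153.0 yaw 89.99 deg F nest [0.3 0.1] -0.9 w 0.00013339857799960617
t 22.0 nest mm [-157.5  178.8] z 152.7 yaw 90.01 deg F nest [-0.8 -0.8] 0.1 w 3.201555825858498e-05
```

```bash
python3 -m crank '[[[0.06,0.21,0],1],[[0.06,0.21,0],1]]' >/dev/null; python3 w.py; python3 -m crank '[[[0.06,0.21,0],1],[[0.06,0.21,0],1],[[0.06,0.21,0],1]]' >/dev/null; python3 w.py
```

```text
t 22.2 nest mm [-147.4  181.3] z 152.6 yaw 81.85 deg F nest [-2.1 -0.6] 0.0 w 8.995226984704324e-05
t 22.5 nest mm [-131.   182.4] z 152.6 yaw 69.85 deg F nest [-2.7 -0.3] 0.2 w -0.00030480017074101457
```

```bash
python3 -m crank '[[[0.06,0.21,0],1],[[0.06,0.21,0],1],[[0.06,0.21,0],1],[[0.06,0.21,0],1]]' >/dev/null; python3 w.py; python3 -m crank '[[[0.06,0.21,0],1],[[0.06,0.21,0],1],[[0.06,0.21,0],1]]' >/dev/null; python3 w.py
cat > k.py <<'E'
from h import *;from rig import manip
d=np.load('fr.npz');s=manip.state();R,t=d['R'],d['t']
p=R.T@(s['ee_pos'][:2]-t)*1e3-[-135,104]
from math import *
print('radius',hypot(*p),'clamp est',atan2(p[1],p[0])-asin(23/hypot(*p))-radians(24.2))
E
python3 k.py
```

```text
t 22.9 nest mm [-109.6  178.7] z 152.5 yaw 53.85 deg F nest [-2.8 -0.8] 1.4 w 2.6713358941710176e-05
t 23.2 nest mm [-94.6 172.1] z 152.5 yaw 41.86 deg F nest [-2.4  0.9] 0.6 w 5.1021681046265754e-05
radius 79.15767782945531 clamp est 0.3186163594296227
```

```bash
python3 -m crank '[[[0.06,0.21,0],1],[[0.06,0.21,0],1],[[0.03,0.1,0],0.5]]' >/dev/null; python3 w.py; python3 k.py; python3 -m crank '[[[0.03,0.1,0],0.5],[[0.015,0.05,0],0.25]]' >/dev/null; python3 w.py; python3 k.py
```

```text
t 23.5 nest mm [-83.3 164.3] z 152.5 yaw 31.88 deg F nest [-1.9  1.1] 0.3 w -2.1977506320572935e-05
radius 79.38561396849352 clamp est 0.14557315633446682
t 23.7 nest mm [-80.3 161.7] z 152.6 yaw 28.95 deg F nest [-2.4  0.7] -1.2 w -2.876554441353602e-06
radius 79.46664642333006 clamp est 0.09628598195475052
```

```bash
python3 -m crank '[[[0.015,0.05,0],0.25],[[0.015,0.05,0],0.25],[[0.015,0.05,0],0.25]]' >/dev/null; python3 w.py; python3 k.py; python3 -m crank '[[[0.01,0.04,0],0.2],[[0,0,0],0]]' >/dev/null; python3 w.py; python3 k.py;  python3 -m crank '[[[0.01,0.04,0],0.2],[[0,0,0],0]]' >/dev/null; python3 w.py; python3 k.py
```

```text
t 24.0 nest mm [-77.4 158.9] z 152.7 yaw 25.95 deg F nest [-1.4  0.7] -0.7 w -4.51555843108584e-05
radius 79.53689633722811 clamp est 0.045614712640153376
t 24.2 nest mm [-76.5 158. ] z 152.8 yaw 25.17 deg F nest [0.3 0.5] 0.0 w -5.620767548655564e-05
radius 79.5877205947605 clamp est 0.030149603648242596
t 24.4 nest mm [-75.8 157.3] z 152.8 yaw 24.38 deg F nest [-0.8  0.9] -1.0 w 0.0001218236461392188
radius 79.63176008939168 clamp est 0.01780302436951925
```

```bash
python3 -m crank '[[[0.01,0.04,0],0],[[0,0,0],0]]' >/dev/null; python3 w.py; python3 k.py;  python3 -m crank '[[[0,0.03,0],0],[[0,0,0],0]]' >/dev/null; python3 w.py; python3 k.py;  python3 -m crank '[[[0,0.03,0],0],[[0,0,0],0]]' >/dev/null; python3 w.py; python3 k.py
```

```text
t 24.6 nest mm [-75.3 156.4] z 152.8 yaw 24.41 deg F nest [-1.1  0.6] 0.4 w -1.6547070975995544e-05
radius 79.43299945410396 clamp est 0.004093779689734234
t 24.8 nest mm [-75.  155.8] z 152.8 yaw 24.41 deg F nest [-1.4  0.7] -0.9 w 0.0005041116513365174
radius 79.27382166948888 clamp est -0.005364411630860655
t 25.0 nest mm [-74.7 155.3] z 152.8 yaw 24.42 deg F nest [-0.3  2.5] 0.3 w -0.00022497023450335668
radius 79.15101895152623 clamp est -0.011798438015520107
```

```bash
for i in 1; do python3 -m crank '[[[0,0.03,0],0],[[0,0,0],0]]' >/dev/null; python3 w.py; python3 k.py;  python3 -m crank '[[[0,0.03,0],0],[[0,0,0],0]]' >/dev/null; python3 w.py; python3 k.py; done
```

```text
t 25.2 nest mm [-74.7 155.1] z 152.7 yaw 24.44 deg F nest [-1.6  5.3] 0.7 w -0.00016484813524030855
radius 79.09543261846814 clamp est -0.014391281185381133
t 25.4 nest mm [-74.6 155. ] z 152.7 yaw 24.47 deg F nest [-3.1  6.2] 0.1 w -0.0002854500684733155
radius 79.09972258926214 clamp est -0.016395753797453227
```

The toe has met the block, since force rises with no further motion. I'll retreat and recheck from the earlier vantage.

```bash
python3 -m crank '[[[0,-0.2,0],0],[[0,-0.5,0],0],[[0,0,-1],0],[[0,0,-1],0],[[0,0,-0.5],0],[[0,0,0],1],[[0,0,0],1],[[0,0,0],1],[[0,0,0],1],[[0,0,0],1],[[0,0,0],1],[[0,0,0],0.1]]' >/dev/null; python3 w.py
```

```text
t 26.6 nest mm [-81.6 169.8] z 215.1 yaw -0.07 deg F nest [-0.5  0.1] 0.1 w -0.0001090720199900879
```

```bash
python3 -m crank '[[[-0.6,0.8,0],0],[[-0.6,0.8,0],0],[[0,0,0],0],[[0,0,0],0]]' >/dev/null; python3 w.py
python3 - <<'E'
from rig import manip;import pickle,cv2
f=manip.grab_frame('wrist');pickle.dump(f,open('w10.pkl','wb'))
from h import *;d=np.load('fr.npz');R,t=d['R'],d['t']
hsv=cv2.cvtColor(f['color'],cv2.COLOR_RGB2GRAY)
m=(hsv<35).astype(np.uint8);m[245:]=0
n,l,s,c=cv2.connectedComponentsWithStats(m)
for i in range(1,n):
    if s[i,4]>150:print(s[i],c[i],np.round(R.T@(p2w(f,c[i],.17)[:2]-t)*1e3,1))
E
python3 m.py w10.pkl 345 462 47 62 256,38 310,38 365,38 419,39
```

```text
t 27.0 nest mm [-111.5  129.4] z 215.3 yaw 0.01 deg F nest [ 0.5 -0.4] -0.2 w 1.9560829175210154e-06
[369  66  16  17 209] [376.62679426  73.84210526] [-15.6  97.5]
[399  66  16  17 218] [406.50458716  73.99541284] [-15.7  79.8]
[429  66  16  17 219] [436.33333333  74.09589041] [-15.7  62.2]
[459  66  16  17 221] [466.35294118  74.2081448 ] [-15.8  44.4]
[488  66  17  18 229] [496.01746725  74.38864629] [-15.9  26.8]
[339  98  15  16 189] [345.92592593 105.25396825] [-33.2 115.2]
[397  98  15  16 197] [404.01015228 105.51269036] [-33.3  80. ]
[426  98  16  16 204] [433.19607843 105.59803922] [-33.4  62.2]
[484  98  16  17 208] [491.35096154 105.89423077] [-33.5  26.9]
[338 128  15  15 177] [345.17514124 135.15819209] [-50.9 115.3]
[367 128  15  15 180] [373.65 135.15] [-50.9  97.6]
[423 128  15  16 187] [430.11229947 135.48128342] [-51.1  62.3]
[451 128  16  16 187] [458.47058824 135.68983957] [-51.2  44.6]
[302 142  27  29 593] [314.96627319 156.03709949] [-63.8 134.3]
[337 156  15  15 183] [344.12021858 163.22404372] [-68.4 115.7]
[393 157  15  14 167] [399.76646707 163.65269461] [-68.7  80. ]
[420 157  15  15 173] [427.27745665 163.9132948 ] [-68.8  62.4]
edge: dx/dy 0.0011 x at y=20: -0.3 30 30 0.10195159464716666
[[ 16.9 179.2]
 [ 16.6 139.2]
 [ 16.3  99.1]
 [ 16.1  59.1]]
holes dx/dy 0.0070 rel -0.0059
```

The block is square to about 0.005 rad, the knob is at its closed position, and the robot is clear.

```bash
python3 -c "
from rig import manip;print(manip.hand_in())"
```

```text
the job is handed in; nothing more can be done
None
```

I turned the block square against all three pins, swung the clamp in until its toe met the block, and handed the job in at about 27 s; no verdict came back, but my last check had the block square to about 0.005 rad, the highest force I read was about 14 N, and the clamp angle was only estimated, at about -0.016 rad.

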